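Level and clamp a pasted split core with self-closing tongs

ROBOT

A 7-joint arm with a two-finger parallel gripper is mounted at the origin on a cart in front of the work surface, level with it; the furniture and walls round the work are solid. World frame = base frame: x ahead of the robot, y to its left, z up, the work surface at z = 0. Lengths are in m, angles in degrees, forces in N, time in s.
With the tool pointing down it reaches from about 0.35 to 0.9 m from the base axis. Payload 8.1 kg.
Tool frame: the origin (TCP) lies midway between the tips of the shut fingers; the grasp point (between the pads) lies 19 mm behind it (robot.grip_point_offset is the distance from the TCP to the grasp point, in m); z points along the fingers, y is the direction in which the jaws open and shut (so a half turn about z gives the same grasp; the last joint's range is limited). The gripper opens to 92 mm and grips with 3 to 60 N. Pads are 19 mm wide; open, the fingers measure 130 mm over their backs; the gripper's body (75 mm by 190 mm) begins 47 mm behind the grasp point.
Start: joints at [65.397, 24.895, 1.432, 90.138, -0.665, 64.973, -4.303], TCP at [0.201, -0.592, 0.227] pointing down, gripper open.
Joint ranges: [-149.89, 149.89], [-25.12, 119.58], [-72.63, 75.52], [4.76, 147.25], [-75.54, 255.54], [6.69, 114.76], [-157.13, 157.13]. Speed limits (degrees/s): [127.2, 127.2, 172.46, 172.46, 180, 180, 180].

INTERFACE

Orientations are given as [roll, pitch, yaw] about the fixed x, y, z axes, in that order (R = Rz(yaw) Ry(pitch) Rx(roll)).
In Python, from cell import status, eyes, close_job, robot gives the robot as it stands. The module is installed in compiled form; this text tells all that it offers.
- The arm moves only by the shell command python3 -m handwheel 'ROWS'. ROWS is JSON, a list of rows, each a list of 3 entries, a list of its own where there are three numbers: the finger opening in m, from 0 to 0.0918, then the shift along the tool's x, y, z in m, then the turn about the tool's z in rad. A call has 1 to 5 rows; each row shifts and turns the commanded pose from where the row before left it, along the tool's axes as they then stand; what a row does not reach is not made up. A row lasts 1/12 s, in which the tool goes at most 41.7 mm and 7.16 degrees, less where a joint would pass 70% of its speed; a pose out of reach is approached as far as the arm can. A call with a gripper value outside its range is refused whole. The fingers move at their own pace and stop on an object; the grip force is fixed at half the most. Time passes only in rows, so rows that do not move let the fingers close. It gives the time, the measured TCP pose, the force and the opening at its end, in the units of the state.
- status.sense(): the state, without advancing time (a new reading comes with each control period).
- eyes.get_image(name): name is "scene" or "top" or "wrist"; returns the picture (480x640x3 uint8, red, green, blue); there is no depth.
- eyes.calibration(name): a dict with "fx", "fy", "cx", "cy" (pixels), "cam_to_world" (4x4, takes a point from camera to world coordinates); the wrist camera has in their place "mount" (4x4, takes a point from camera to tool coordinates, whose origin is the TCP and whose axes are the flange's). Camera axes: x right, y down, z forward; pixel columns grow to the right and rows downward; lengths in m; the calibration is good to about 2 mm. The wrist camera is an equidistant fisheye: a pixel r from the principal point sees the ray r / f radians off the axis. A picture is of the moment at which its call begins: read the wrist's pose just before it. calibration takes no time and is no camera call.
- close_job(): hands the job in, once; it reports no verdict.
The state is a dict: "time_s": time; "q": joint angles; "qd": joint speeds; "joint_efforts": joint torques, N m; "eef_pos": TCP position; "eef_rot": TCP orientation; "ft_force": force on the tool from outside, world axes, zero at the start; "torque": the same for the moment, N m; "finger_gap": finger opening in m.
Only numpy, scipy, OpenCV 4.12 (cv2) and the standard library are available. Lean on these libraries where they do the work, as an engineer would, in place of code of your own. Each camera call takes 0.05 s, during which the arm holds its last target.

TASK

The two halves of a sand core stand in the pasting jig with paste on the joint, a few millimetres apart, and the loose half sits proud of its mate. Take the self-closing tongs off their wooden park post by squeezing the grip plates, set them astride the core with the jaws open, and press their foot down on the core's top with about 15 N, until both halves are level and the foot stands firmly on both; then let the tongs close so that they draw the joint shut, and leave them gripping the core, upright. Sand crumbles, so never load the core with more than 30 N, touch core and jig only with the tongs, and leave the glue bottle, brush and broken core that stand near alone.

Things in the scene. Friction and masses are not known exactly. Their poses are not given: they have to be found in the camera images.
- tongs: self-closing steel tongs, loose, 134 mm tall, about 0.17 kg: stem with hinge on top, flat foot near the bottom, two sprung arms that cross, so that squeezing the grip plates spreads the jaws. Origin on the axis at jaw tip level; z up; y is the line of squeezing and of the jaws' opening. At the start they stand upright, clipped on the park post's tongue, foot on it, y along the post's y
- tongs_grips (a point): point midway between the two dark wooden grip plates (each 20 mm wide along x, 26 mm tall), at half their height: the place to grasp, along y. Width over the plates 47 mm as parked, 43 mm gripping the core, 39 mm wide open (firm stop). It lies 84 mm above the jaw tips; stem and hinge end 50 mm above it, 28 x 14 mm (x, y), and fit between open fingers
- tongs_foot (a point): centre of the foot's flat underside (18 mm along x, 22 mm along y), 60 mm straight below the grips' point. The jaws reach 24 mm below it, one to each side along y; each is a 22 mm wide V for a 30 mm round. Wide open they are 36 mm apart at the lips of the Vs, 44 mm at the bottoms: about 3.5 mm to spare each side of the core as it stands at the start
- tongs_jaw (a joint): jaw angle, rad: 0 as parked on the 14 mm tongue, about 0.042 gripping the closed core, 0.093 wide open. The jaws begin to open at about 15 N on each grip plate and are held wide open by about 21 N (squeeze with 30 to 45 N; below about 12 N the tongs are held without opening). Let go, the jaws grip with about 6 N
- park_post: wooden block (100 x 90 x 22 mm), fixed, with an upright tongue (36 mm along x, 14 mm thick along y, top 58 mm above the bench) on which the tongs are parked; origin under its centre, z up
- paste_jig: core pasting jig, fixed: grey plate 150 x 130 x 10 mm with a bed and two nests (up to 57 mm high) that hold the split core upright. Origin on the bench under the core's axis, on the joint face of the fixed half; z up; fixed half to -y, loose half to +y: the tongs must close along y. While the joint is open the middle of the pair lies at y = +2.2 mm
- jig_plate (a point): point on the jig plate's upper face below the core's axis, 10 mm above the bench. The core is 30 mm in diameter over its upper 36 mm, 40 mm at its foot. The bed's height is set by hand for every job and is not reported: the top of the fixed half stands 84 to 100 mm above the bench and must be felt for
- core_step (a joint): height of the loose half's top over the fixed half's top, m: 0 is level; 0.003 to 0.0065 at the start. The loose half sits in its nest with friction and slides down at about 5 N; once level, the foot meets the rigid fixed half too and the force rises steeply
- core_gap (a joint): opening of the joint between the halves, m: 0 is shut; 0.0045 at the start. The loose half's nest slides along y; light springs (about 2 N) push it open again unless it is clamped
- glue_bottle: brown glue bottle standing beside the jig and post (not the one at the back of the bench), 33 x 50 x 126 mm, a bystander, upright; origin under its centre
- flat_brush: flat dusting brush with wooden handle, 229 mm long, lying, a bystander; origin at bench level under its middle
- core_broken: broken stub of a sand core, 48 mm wide, 59 mm tall, a bystander; origin under its centre

How it is judged (in metres and radians):
On the way:
1. the open tongs' foot presses firmly (over 10 N) on the core, with the halves level within 1 mm and the joint not yet drawn shut (contact force between tongs and paste_jig above 10 N and value of joint core_step below 0.001 m and value of joint core_gap above 0.002 m and value of joint tongs_jaw above 0.07 rad), for 0.2 s.
At the end, for the whole second after the job is handed in: the joint is shut (gap under 1 mm) and the halves are level within 1 mm; the tongs grip the core (jaw angle 0.030 to 0.055, over 3 N), upright within 0.12 rad, grip plates within 12 mm of the core's axis, at rest (value of joint each of core_gap, core_step below 0.001 m and value of joint core_step above -0.001 m and value of joint tongs_jaw between 0.03 and 0.055 rad and contact force between tongs and paste_jig above 3 N and horizontal distance between tongs_grips and paste_jig below 0.012 m and angle between tongs's own z axis and vertical below 0.12 rad and linear speed of tongs below 0.02 m/s); the robot touches nothing.
It fails at once if the core or jig is loaded by the tongs with more than 30 N (contact force between tongs and paste_jig above 30 N).
It fails at once if the fingers or the arm touch the core or jig (contact force between any of the fingers, the arm and paste_jig above 2 N).
It fails at once if the glue bottle, brush or broken core is displaced by more than 30 mm (distance of any of glue_bottle, flat_brush, core_broken from where it was at the start of the episode above 0.03 m).
It also fails if it takes over 45 s, if anything falls off the work surface, if the arm or the gripper's body presses on something with over 40 N, if the wrist force passes 120 N, or if a joint passes its speed limit or range.

## Working session

There is one attempt and no reset: what is moved stays moved. The work goes in short steps, Python scripts to look and compute and a shell command to move; the robot and the scene stay as the last step left them, time stands still between calls to the robot, and variables do not carry over. Pictures are saved under pics/ and viewed, and the job is handed in when it is done.

```bash
mkdir -p pics; ls; python3 - <<'E'
from cell import status,eyes,robot
import cv2,json
s=status.sense();print({k:(v if not hasattr(v,'tolist') else v.tolist()) for k,v in s.items()})
print(robot, robot.grip_point_offset)
for n in ("scene","top","wrist"):
    im=eyes.get_image(n);cv2.imwrite(f"pics/{n}0.png",im[:,:,::-1])
    print(n,eyes.calibration(n))
E
```

```text
pics
{'time_s': 0.0, 'q': [65.39649034242962, 24.935842878500996, 1.432255106199748, 90.1882810198503, -0.6644348559855775, 64.97329459263796, -4.302618560384472], 'qd': [0.08011541223139294, 0.0280353585023998, -0.03809939731484527, 0.026856709524157852, 0.0038661767593378598, -0.01687532879982158, -0.017914443243656344], 'joint_efforts': [0.00043612065383058507, -66.78525924682617, 0.9851258620619774, -31.446568965911865, -0.0606584083288908, 0.04285577335394919, 0.00016667129330016905], 'eef_pos': [0.20041103881250347, -0.591465545291221, 0.22595739954894037], 'eef_rot': [-179.9113313309696, 0.008857500484740294, 18.720078094732692], 'ft_force': [0.15680407796677867, -0.012348101364485062, 0.4371203408772717], 'torque': [-0.017839670329372937, -0.038118985559937084, -0.007686531903210402], 'finger_gap': 0.09176435098524838}
<Robot object at 0x7f9539dc7a10> 0.0188
scene {'fx': 574.1491636530187, 'fy': 574.1491636530187, 'cx': 322.83498198435575, 'cy': 236.0130533590881, 'cam_to_world': array([[-0.88401692, -0.20608847,  0.41957314,  0.13182637],
       [-0.46714058,  0.4223869
[... 281 characters left out ...]
[[ 0.02726035, -0.99579811,  0.08742419,  0.53939577],
       [-0.99955879, -0.02612215,  0.01413717, -0.03826938],
       [-0.01179406, -0.087771  , -0.99607086,  1.15708269],
       [ 0.        ,  0.        ,  0.        ,  1.        ]])}
wrist {'fx': 371.64829954431775, 'fy': 371.64829954431775, 'cx': 320.1802020027307, 'cy': 242.14553665423762, 'mount': array([[-2.14035900e-04, -9.68179916e-01, -2.50255080e-01,
         6.69426776e-02],
       [ 9.99999801e-01, -3.55686639e-04,  5.20799828e-04,
         5.31104551e-04],
       [-5.93240321e-04, -2.50254919e-01,  9.68179799e-01,
        -1.57808054e-01],
       [ 0.00000000e+00,  0.00000000e+00,  0.00000000e+00,
         1.00000000e+00]])}
```

View pics/scene0.png

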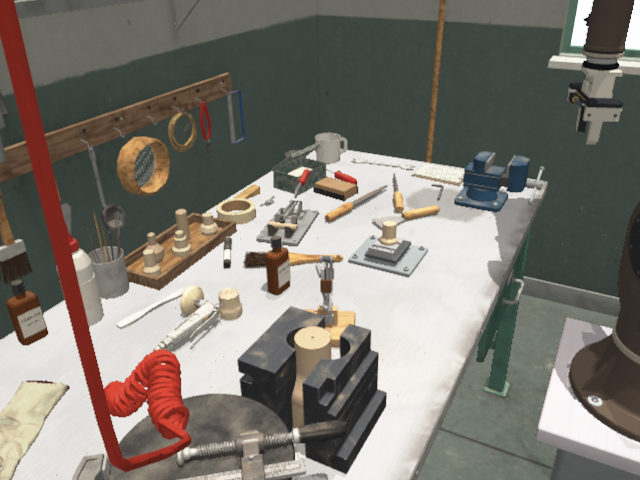

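View pics/top0.png

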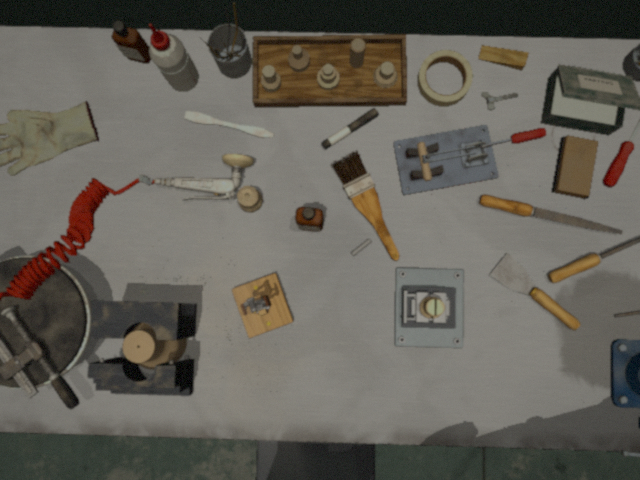

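View pics/wrist0.png

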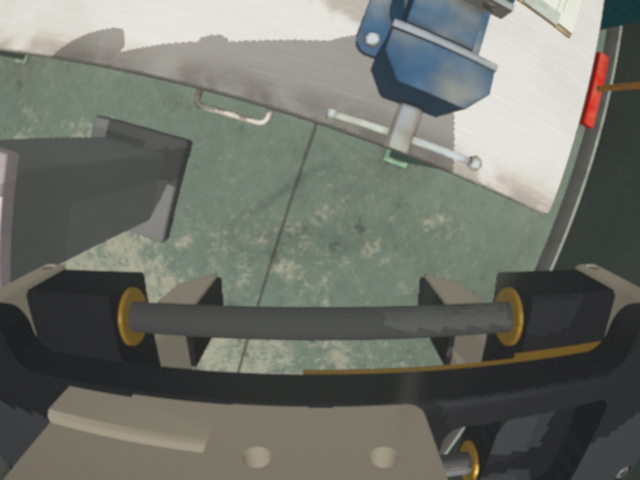

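The top view shows the post with the tongs at about (263,304), the jig at (430,307), the bottle at (310,217), the brush at (365,205) and the broken core at (249,198). Next I'll enlarge these.

```bash
python3 - <<'E'
import cv2
im=cv2.imread("pics/top0.png")
a=cv2.resize(im[260:350,215:305],(540,540),interpolation=cv2.INTER_CUBIC);cv2.imwrite("pics/t_post.png",a)
a=cv2.resize(im[255:360,380:485],(630,630)[:2],interpolation=cv2.INTER_CUBIC);cv2.imwrite("pics/t_jig.png",cv2.resize(a,(590,590)))
im=cv2.imread("pics/scene0.png")
a=cv2.resize(im[205:345,230:440],(800,533),interpolation=cv2.INTER_CUBIC);cv2.imwrite("pics/s_z.png",a)
E
```

```text
(no output)
```

View pics/t_post.png

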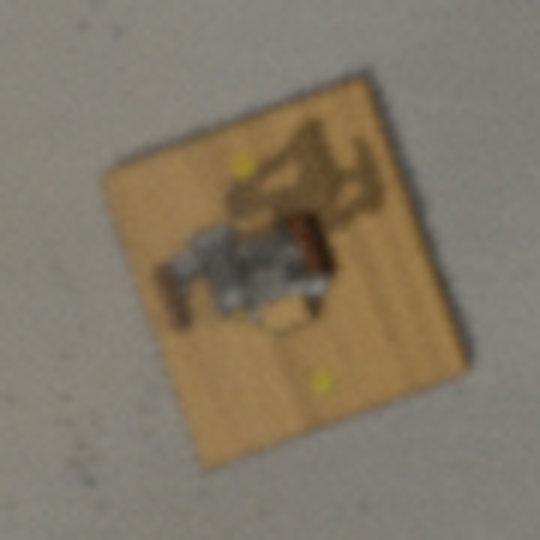

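View pics/t_jig.png

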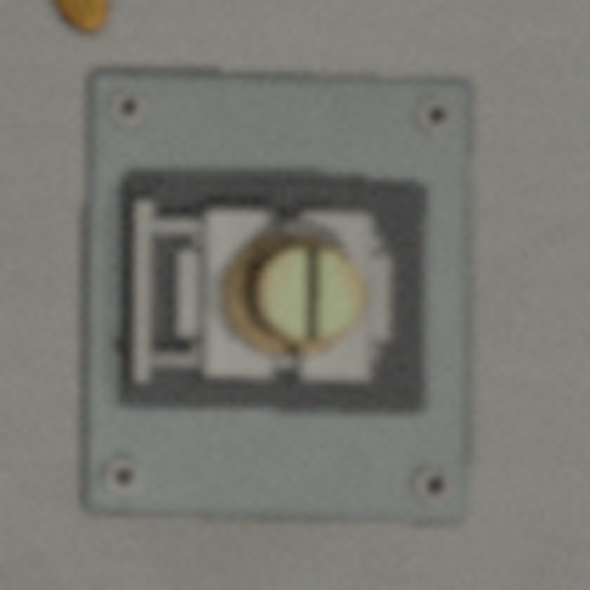

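View pics/s_z.png

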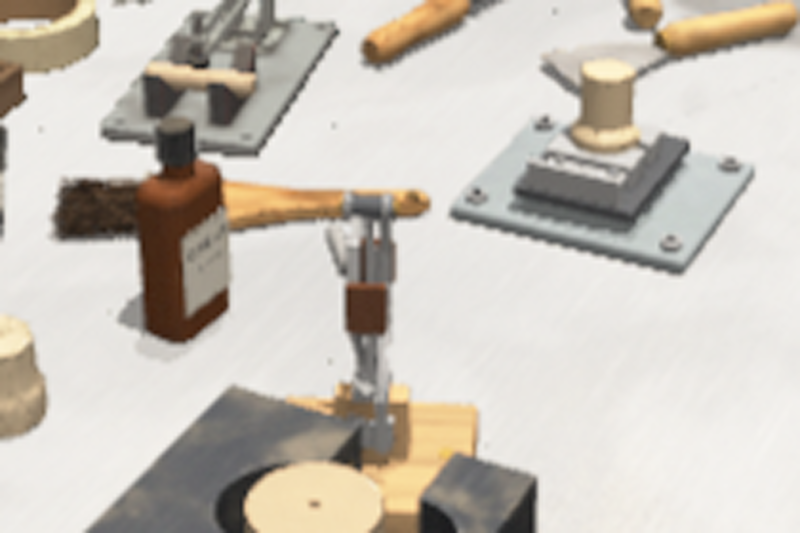

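```bash
cat > h.py <<'E'
import numpy as np,cv2
from cell import status,eyes,robot
from scipy.spatial.transform import Rotation as Ro
def ray(n,u,v,s=None):
    c=eyes.calibration(n)
    if n!="wrist":
        T=c["cam_to_world"]; d=np.array([(u-c["cx"])/c["fx"],(v-c["cy"])/c["fy"],1])
    else:
        s=s or status.sense()
        W=np.eye(4);W[:3,:3]=Ro.from_euler("xyz",s["eef_rot"],degrees=True).as_matrix();W[:3,3]=s["eef_pos"]
        T=W@c["mount"]
        a=np.array([u-c["cx"],v-c["cy"]]);r=np.hypot(*a);th=r/c["fx"]
        d=np.array([*(a/r*np.sin(th) if r>0 else (0,0)),np.cos(th)])
    return T[:3,3],T[:3,:3]@d
def atz(n,u,v,z,s=None):
    o,d=ray(n,u,v,s); return o+d*(z-o[2])/d[2]
def proj(n,p,s=None):
    c=eyes.calibration(n)
    if n!="wrist": T=c["cam_to_world"]
    else:
        s=s or status.sense()
        W=np.eye(4);W[:3,:3]=Ro.from_euler("xyz",s["eef_rot"],degrees=True).as_matrix();W[:3,3]=s["eef_pos"]
        T=W@c["mount"]
    q=T[:3,:3].T@(np.asarray(p)-T[:3,3])
    if n!="wrist": return np.array([c["fx"]*q[0]/q[2]+c["cx"],c["fy"]*q[1]/q[2]+c["cy"]])
    r=np.hypot(q[0],q[1]);th=np.arctan2(r,q[2]); return np.array([c["cx"],c["cy"]])+c["fx"]*th*q[:2]/r
def rep():
    s=status.sense();print("t",round(s["time_s"],2),"pos",np.round(s["eef_pos"],4),"rot",np.round(s["eef_rot"],2),"F",np.round(s["ft_force"],1),"M",np.round(s["torque"],2),"gap",round(s["finger_gap"],4));return s
def shot(n,name,crop=None,k=1):
    im=eyes.get_image(n);cv2.imwrite(f"pics/{name}_full.png",im[:,:,::-1])
    if crop: im=im[crop[1]:crop[3],crop[0]:crop[2]]
    im=cv2.resize(im,None,fx=k,fy=k,interpolation=cv2.INTER_CUBIC);cv2.imwrite(f"pics/{name}.png",im[:,:,::-1])
E
python3 - <<'E'
from h import *
def do(zs,k,off,z):
    P=[atz("top",(u+.5)/k-.5+off[0],(v+.5)/k-.5+off[1],z) for u,v in zs]
    P=np.array(P)[:,:2];print("centre",P.mean(0));
    for i in range(4):
        e=P[(i+1)%4]-P[i];print(np.linalg.norm(e),np.degrees(np.arctan2(e[1],e[0])))
do([(103,172),(370,75),(470,368),(205,470)],6,(215,260),.022)
do([(92,70),(470,82),(466,520),(82,514)],590/105,(380,255),.010)
print("tong hinge?",atz("top",215+243/6,260+268/6,.16))
print("core top",atz("top",380+310/5.62,255+293/5.62,.092))
E
```

```text
centre [0.54239611 0.09118708]
0.08948658419274111 -68.45374152877012
0.09744543069009193 -159.2477635572811
0.08875899988577499 112.53715170366311
0.09897290307602795 21.193398794174804
centre [ 0.54642853 -0.22436389]
0.12829896673001862 -90.30922589913358
0.14749101302905204 179.8769242699524
0.12884421779594749 90.71618079324405
0.14979600767187498 -0.32660253440242754
tong hinge? [0.54176273 0.08690303 0.16      ]
core top [ 0.54621769 -0.22198727  0.092     ]
```

```bash
python3 -m handwheel '[[0.0918,[0,0,-0.035],0],[0.0918,[0,0,-0.03],0],[0.0918,[0.02,-0.02,0],0],[0.0918,[0.027,-0.027,0],0],[0.0918,[0.027,-0.027,0],0]]'
python3 -m handwheel '[[0.0918,[0.027,-0.027,0],0],[0.0918,[0.027,-0.027,0],0],[0.0918,[0.027,-0.027,0],0],[0.0918,[0.027,-0.027,0],0],[0.0918,[0.027,-0.027,0],0]]'
python3 -m handwheel '[[0.0918,[0.027,-0.027,0],0],[0.0918,[0.027,-0.027,0],0],[0.0918,[0.027,-0.027,0],0],[0.0918,[0.027,-0.027,0],0],[0.0918,[0.027,-0.027,0],0]]'
python3 -m handwheel '[[0.0918,[0.027,-0.027,0],0],[0.0918,[0.027,-0.027,0],0],[0.0918,[0.02,-0.02,0],0],[0.0918,[0,0,0],0],[0.0918,[0,0,0],0]]'
python3 - <<'E'
from h import *
s=rep();shot("wrist","w1");rep();c=np.array([.5424,.0912]);print(c-s["eef_pos"][:2])
E
```

```text
time_s: 0.57
eef_pos: [0.2468, -0.4975, 0.2917]
eef_rot: [180.0, 0.0, 18.6]
ft_force: [0.7, -0.4, -0.0]
finger_gap: 0.092
time_s: 0.98
eef_pos: [0.3317, -0.3251, 0.2917]
eef_rot: [180.0, 0.0, 18.7]
ft_force: [0.4, -0.3, -0.1]
finger_gap: 0.0914
time_s: 1.4
eef_pos: [0.4162, -0.1539, 0.2918]
eef_rot: [180.0, -0.0, 18.7]
ft_force: [0.5, -0.1, 0.1]
finger_gap: 0.0919
time_s: 1.82
eef_pos: [0.4626, -0.0604, 0.2915]
eef_rot: [-180.0, 0.0, 18.9]
ft_force: [-0.0, -1.3, -0.6]
finger_gap: 0.0918
t 1.82 pos [ 0.4626 -0.0604  0.2915] rot [-1.7997e+02  2.0000e-02  1.8930e+01] F [-0.  -1.3 -0.6] M [-0.09  0.03  0.03] gap 0.0918
t 1.87 pos [ 0.4621 -0.062   0.2914] rot [1.800e+02 5.000e-02 1.878e+01] F [ 0.4 -0.4  0.2] M [0.01 0.   0.02] gap 0.0918
[0.07984473 0.15161227]
```

View pics/w1.png

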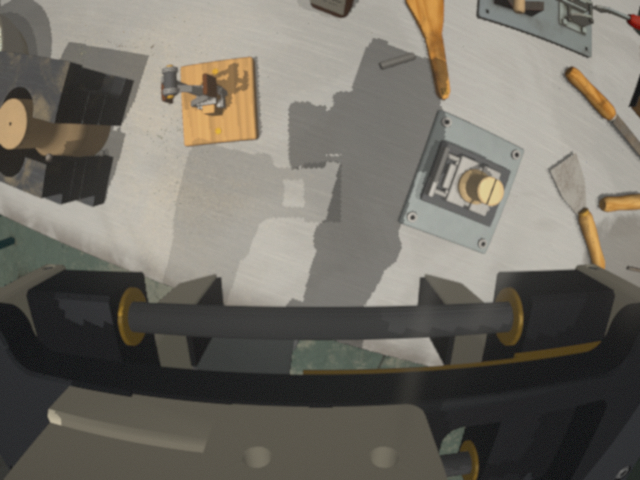

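The wrist view shows the post with the tongs at about (215,100) and the jig with the core at (480,185). I'll enlarge both to cross-check the positions.

```bash
python3 - <<'E'
import cv2
im=cv2.imread("pics/w1_full.png")
a=im[45:160,150:270];b=im[100:255,390:530]
cv2.imwrite("pics/w1a.png",cv2.resize(a,None,fx=5,fy=5,interpolation=cv2.INTER_CUBIC))
cv2.imwrite("pics/w1b.png",cv2.resize(b,None,fx=3.8,fy=3.8,interpolation=cv2.INTER_CUBIC))
E
```

```text
(no output)
```

View pics/w1a.png

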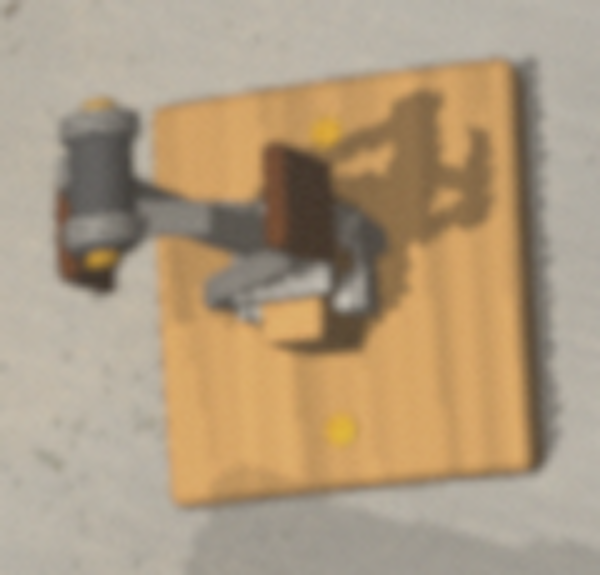

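View pics/w1b.png

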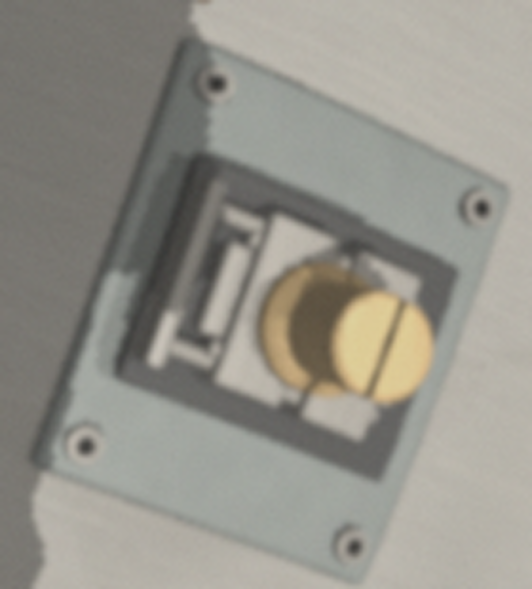

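```bash
python3 - <<'E'
from h import *
s={"eef_pos":np.array([.4623,-.0612,.2914]),"eef_rot":[180,0,18.8]}
def do(zs,k,off,z):
    P=[atz("wrist",(u+.5)/k-.5+off[0],(v+.5)/k-.5+off[1],z,s) for u,v in zs]
    P=np.array(P)[:,:2];print("centre",P.mean(0));
    for i in range(4):
        e=P[(i+1)%4]-P[i];print(np.linalg.norm(e),np.degrees(np.arctan2(e[1],e[0])))
do([(153,108),(515,60),(535,467),(175,505)],5,(150,45),.022)
do([(193,40),(508,190),(360,582),(40,458)],3.8,(390,100),.010)
# screws as check
do([(215,83),(482,207),(352,546),(85,445)],3.8,(390,100),.012)
f=lambda u,v,k,o,z:atz("wrist",(u+.5)/k-.5+o[0],(v+.5)/k-.5+o[1],z,s)
print("hinge",f(98,180,5,(150,45),.163))
for z in (.09,.1):print("coretop",f(382,347,3.8,(390,100),z))
print("tongue end +", f(295,320,5,(150,45),.058))
# core height by two views: closest point of rays
o1,d1=ray("wrist",(382.5)/3.8-.5+390,347.5/3.8-.5+100,s); o2,d2=ray("top",380+310.5/5.62-.5,255+293.5/5.62-.5)
A=np.stack([d1,-d2],1);t=np.linalg.lstsq(A,o2-o1,rcond=None)[0];print(o1+d1*t[0],o2+d2*t[1])
E
```

```text
centre [0.54341441 0.09184229]
0.08903814092981062 -68.69919295488708
0.0971013615766039 -158.36945624299167
0.08832449082611714 111.89021055374249
0.09801665519268066 22.04738097404989
centre [ 0.54794355 -0.22368995]
0.1253718293914787 -89.9298999734693
0.14627306093241288 179.97770835768605
0.1259350157257176 89.17565966967184
0.14430911609760252 -0.2410627608883644
centre [ 0.5477557  -0.22478859]
0.1056160464114075 -89.62936737287316
0.125271412091245 179.5606289206212
0.10420336452919687 89.96646952167445
0.124524359716917 0.20698828312887665
hinge [0.54357155 0.09363039 0.163     ]
coretop [ 0.54718736 -0.22017072  0.09      ]
coretop [ 0.54659311 -0.21515856  0.1       ]
tongue end + [0.53119914 0.08721227 0.058     ]
[ 0.54743141 -0.22222916  0.08589311] [ 0.54696356 -0.22230352  0.08590258]
```

```bash
python3 -m handwheel '[[0.0918,[0.025,-0.0236,0],-0.042],[0.0918,[0.025,-0.0236,0],0],[0.0918,[0.025,-0.0236,0],0],[0.0918,[0.025,-0.0236,0],0],[0.0918,[0.0247,-0.0226,0],0]]'
python3 -m handwheel '[[0.0918,[0,0,0.03],0],[0.0918,[0,0,0.03],0],[0.0918,[0,0,0],0],[0.0918,[0,0,0],0]]'
python3 - <<'E'
from h import *
s=rep();shot("wrist","w2");s=rep()
print(proj("wrist",[.543,.0915,.163],s))
E
```

```text
time_s: 2.28
eef_pos: [0.5383, 0.0907, 0.2916]
eef_rot: [179.9, 0.0, 20.9]
ft_force: [0.8, -0.7, -0.8]
finger_gap: 0.0918
time_s: 2.62
eef_pos: [0.5369, 0.0893, 0.2308]
eef_rot: [180.0, 0.2, 21.0]
ft_force: [0.0, 0.8, -0.6]
finger_gap: 0.0919
t 2.62 pos [0.5369 0.0893 0.2308] rot [179.99   0.22  21.  ] F [ 0.   0.8 -0.6] M [ 0.06 -0.01 -0.01] gap 0.0919
t 2.67 pos [0.5379 0.0899 0.2324] rot [1.7997e+02 4.0000e-02 2.1000e+01] F [0.1 0.2 0.9] M [-0.    0.03 -0.02] gap 0.0922
[319.6742857 246.43566  ]
```

View pics/w2.png

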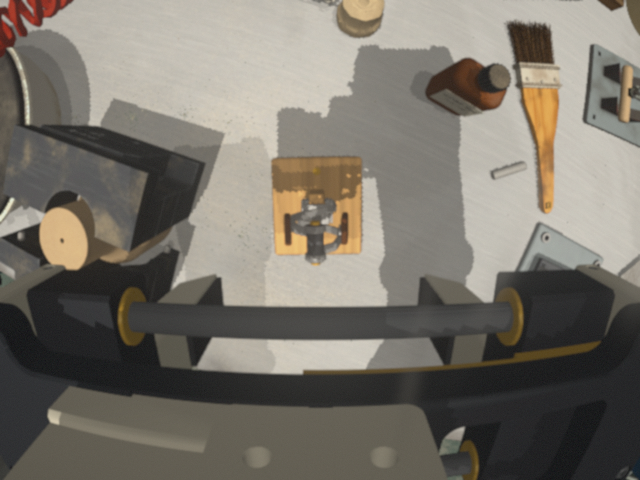

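```bash
python3 - <<'E'
import cv2
im=cv2.imread("pics/w2_full.png")
cv2.imwrite("pics/w2a.png",cv2.resize(im[150:275,265:370],None,fx=4.7,fy=4.7,interpolation=cv2.INTER_CUBIC))
E
```

```text
(no output)
```

View pics/w2a.png

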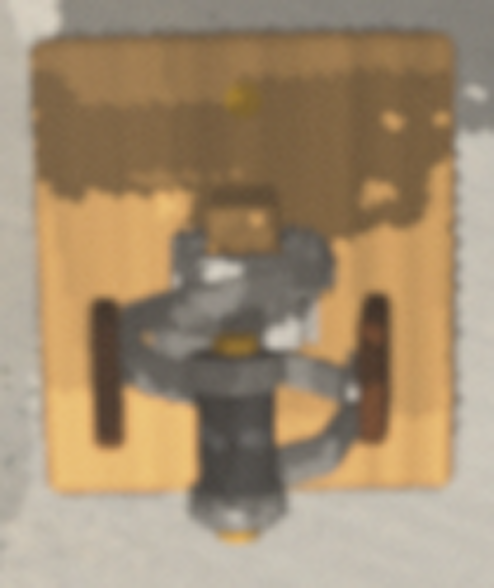

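```bash
python3 - <<'E'
from h import *
s={"eef_pos":np.array([.5374,.0896,.2316]),"eef_rot":[180,0,21]}
print(atz("wrist",315.6,241,.160,s),atz("wrist",316.2,228.7,.122,s))
P=np.array([atz("wrist",265+u/4.7-.4,150+v/4.7-.4,.022,s) for u,v in[(31,40),(455,35),(452,485),(48,490)]]);print(P.mean(0),P[1]-P[2],P[0]-P[3])
p=P.mean(0)[:2]-s["eef_pos"][:2]; 
a=np.radians(21)
for q in (p,atz("wrist",315.6,241,.160,s)[:2]-s["eef_pos"][:2],atz("wrist",316.2,228.7,.122,s)[:2]-s["eef_pos"][:2]):print("tool",q@[np.cos(a),np.sin(a)],q@[np.sin(a),-np.cos(a)])
E
```

```text
[0.54440506 0.09471432 0.16      ] [0.54408381 0.09458268 0.122     ]
[0.54492245 0.0951127  0.022     ] [0.09089051 0.03632359 0.        ] [0.0911085  0.03639285 0.        ]
tool 0.008998388347417527 -0.0024507403215818027
tool 0.008372599254328464 -0.002264236795799137
tool 0.008025509107055488 -0.002256463265373785
```

```bash
python3 -m handwheel '[[0.0918,[0.0073,-0.002,0.02],-0.012],[0.0918,[0,0,0.03],0],[0.0918,[0,0,0.03],0],[0.0918,[0,0,0.02],0],[0.0918,[0,0,0],0]]'
python3 -m handwheel '[[0.0918,[0,0,0.01],0],[0.0918,[0,0,0.01],0],[0.0918,[0,0,0.007],0],[0.0918,[0,0,0],0],[0.0918,[0,0,0],0]]'
python3 - <<'E'
from h import *
rep();shot("wrist","w3");rep();shot("scene","s3",(230,150,440,345),3.8);rep()
E
```

```text
time_s: 3.08
eef_pos: [0.5429, 0.0942, 0.13]
eef_rot: [180.0, 0.2, 21.7]
ft_force: [-1.1, -0.7, -0.7]
finger_gap: 0.0915
time_s: 3.5
eef_pos: [0.544, 0.096, 0.105]
eef_rot: [180.0, -0.0, 21.8]
ft_force: [0.3, 0.3, -0.3]
finger_gap: 0.0916
t 3.5 pos [0.544 0.096 0.105] rot [ 1.7999e+02 -1.0000e-02  2.1810e+01] F [ 0.3  0.3 -0.3] M [-0.03 -0.01  0.07] gap 0.0916
t 3.55 pos [0.5442 0.0961 0.1053] rot [ 1.7999e+02 -4.0000e-02  2.1820e+01] F [ 0.7  0.5 -0.4] M [ 0.06 -0.04  0.  ] gap 0.0917
t 3.6 pos [0.5443 0.0962 0.1054] rot [ 1.7999e+02 -5.0000e-02  2.1820e+01] F [ 0.2  0.3 -0.1] M [ 0.03 -0.01 -0.01] gap 0.0915
```

View pics/w3.png

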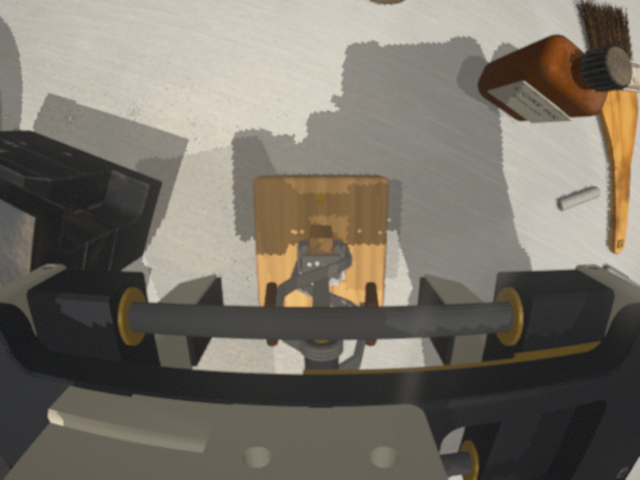

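View pics/s3.png

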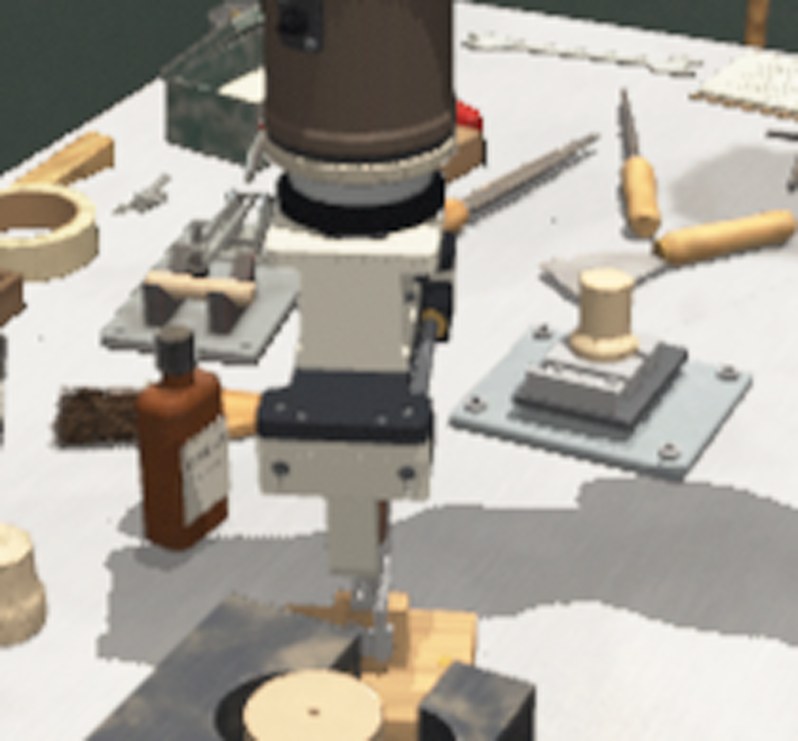

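```bash
python3 -m handwheel '[[0.0,[0,0,0],0],[0.0,[0,0,0],0],[0.0,[0,0,0],0],[0.0,[0,0,0],0],[0.0,[0,0,0],0]]'
python3 -m handwheel '[[0.0,[0,0,0],0],[0.0,[0,0,0],0],[0.0,[0,0,0],0]]'
python3 - <<'E'
from h import *
rep();shot("wrist","w4");rep()
E
```

```text
time_s: 4.02
eef_pos: [0.5439, 0.096, 0.1048]
eef_rot: [180.0, -0.0, 21.8]
ft_force: [-0.1, 0.4, 0.2]
finger_gap: 0.0635
time_s: 4.27
eef_pos: [0.5438, 0.0959, 0.1046]
eef_rot: [180.0, 0.0, 21.8]
ft_force: [0.2, -0.5, -1.7]
finger_gap: 0.0433
t 4.27 pos [0.5438 0.0959 0.1046] rot [1.800e+02 1.000e-02 2.181e+01] F [ 0.2 -0.5 -1.7] M [0.02 0.07 0.04] gap 0.0433
t 4.32 pos [0.5437 0.0959 0.1045] rot [-1.800e+02  3.000e-02  2.181e+01] F [ 0.1  0.5 -1.7] M [0.05 0.05 0.04] gap 0.0401
```

View pics/w4.png

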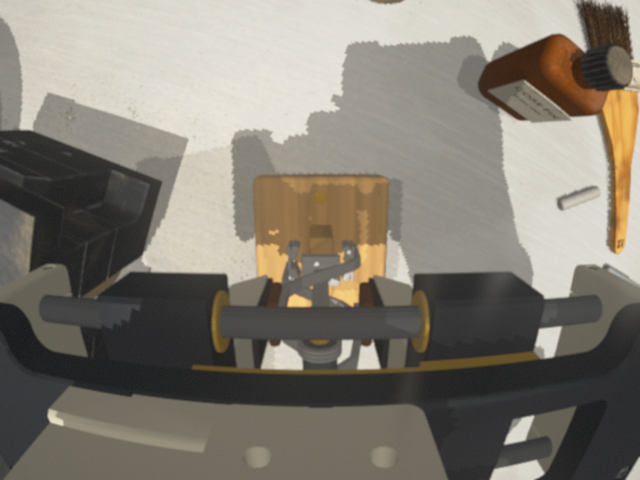

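```bash
python3 -m handwheel '[[0.0,[0,0,0],0],[0.0,[0,0,-0.01],0],[0.0,[0,0,-0.02],0],[0.0,[0,0,-0.03],0],[0.0,[0,0,-0.04],0]]'
python3 - <<'E'
from h import *
s=rep();t=np.array([.546,-.2222]);d=t-s["eef_pos"][:2];a=np.radians(s["eef_rot"][2]);print(d,"tool",d@[np.cos(a),np.sin(a)],d@[np.sin(a),-np.cos(a)])
shot("scene","s5",(230,100,440,345),2.4)
E
```

```text
time_s: 4.73
eef_pos: [0.5421, 0.0956, 0.2043]
eef_rot: [-179.9, 0.3, 21.8]
ft_force: [1.7, -0.6, -2.7]
finger_gap: 0.0385
t 4.73 pos [0.5421 0.0956 0.2043] rot [-179.93    0.26   21.84] F [ 1.7 -0.6 -2.7] M [-0.01 -0.13  0.04] gap 0.0385
[ 0.00387211 -0.31777807] tool -0.11460607907154743 0.29641750765014535
```

View pics/s5.png

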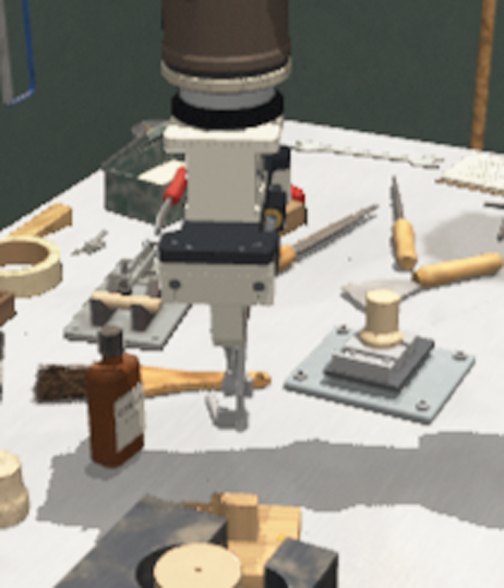

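```bash
python3 -m handwheel '[[0.0,[0,0,0],0.095],[0.0,[0,0,0],0.095],[0.0,[0,0,0],0.095],[0.0,[0,0,0],0.096],[0.0,[0,0,0],0]]'
python3 -m handwheel '[[0.0,[0,0.015,0],0],[0.0,[0,0.03,0],0],[0.0,[0,0.035,0],0],[0.0,[0,0.035,0],0],[0.0,[0,0.035,0],0]]'
python3 -m handwheel '[[0.0,[0,0.035,0],0],[0.0,[0,0.035,0],0],[0.0,[0.002,0.03,0],0],[0.0,[0,0.02,0],0],[0.0,[0,0,0],0]]'
python3 - <<'E'
from h import *
rep();shot("wrist","w6");s=rep()
E
```

```text
time_s: 5.2
eef_pos: [0.5439, 0.0962, 0.2054]
eef_rot: [-180.0, -0.0, -0.3]
ft_force: [0.6, 0.3, -2.3]
finger_gap: 0.0385
time_s: 5.62
eef_pos: [0.5437, -0.0552, 0.2052]
eef_rot: [180.0, -0.0, 0.2]
ft_force: [0.0, 0.4, -1.7]
finger_gap: 0.0386
time_s: 6.03
eef_pos: [0.545, -0.1803, 0.2047]
eef_rot: [179.8, 0.0, -0.2]
ft_force: [-0.4, -0.3, -1.7]
finger_gap: 0.0386
t 6.03 pos [ 0.545  -0.1803  0.2047] rot [ 1.7984e+02  2.0000e-02 -2.3000e-01] F [-0.4 -0.3 -1.7] M [0.03 0.06 0.01] gap 0.0386
t 6.08 pos [ 0.5453 -0.1771  0.2048] rot [ 1.7994e+02  1.0000e-02 -1.1000e-01] F [ 0.2 -0.  -2. ] M [ 0.12 -0.   -0.01] gap 0.0386
```

View pics/w6.png

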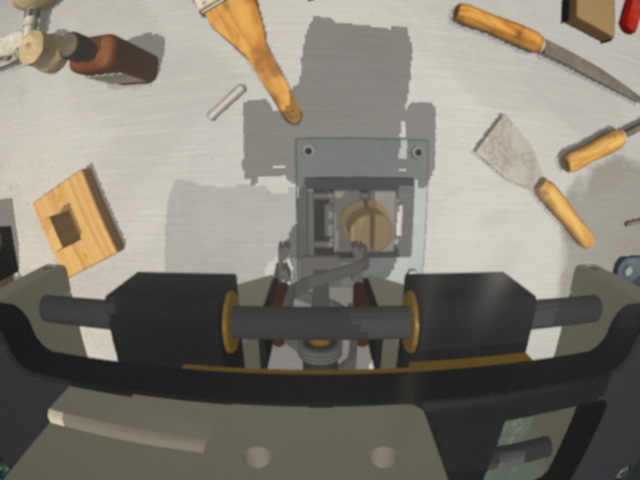

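```bash
python3 - <<'E'
import cv2
im=cv2.imread("pics/w6_full.png")
cv2.imwrite("pics/w6a.png",cv2.resize(im[130:310,260:440],None,fx=4,fy=4,interpolation=cv2.INTER_CUBIC)[:600])
E
```

```text
(no output)
```

View pics/w6a.png

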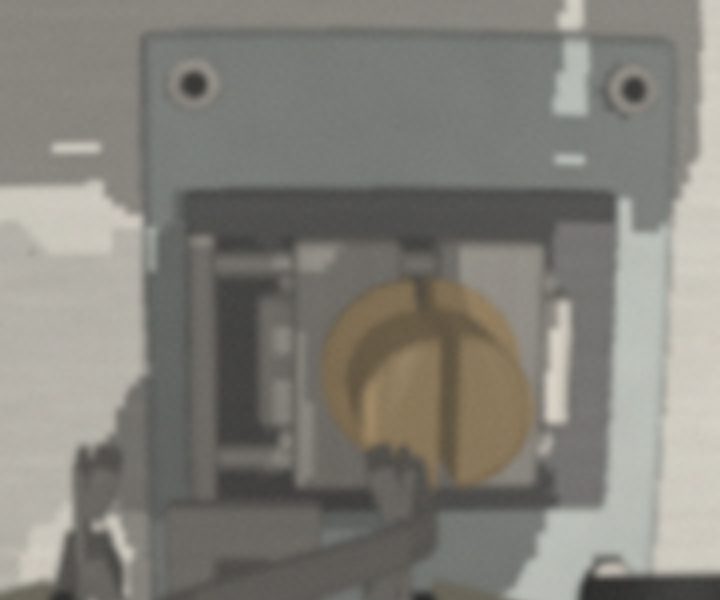

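```bash
python3 - <<'E'
from h import *
s={"eef_pos":np.array([0,0,.2048]),"eef_rot":[180,0,0]}
for z in (.086,.09,.095):
    L=atz("wrist",349.2,232,z,s);R=atz("wrist",392.4,232,z,s);C=atz("wrist",370.8,232,z,s);print(z,"diam",L[1]-R[1],"C",C)
for u,v,z in [(194,84,.012),(633,89,.012)]:print(atz("wrist",260+u/4-.4,130+v/4-.4,z,s))
for u,v,z in [(145,38,.01),(675,40,.01)]:print(atz("wrist",260+u/4-.4,130+v/4-.4,z,s))
E
```

```text
0.086 diam 0.033644973588841075 C [ 0.00371069 -0.03955231  0.086     ]
0.09 diam 0.03315843543292983 C [ 0.00462749 -0.03898724  0.09      ]
0.095 diam 0.032550262738040764 C [ 0.00577349 -0.0382809   0.095     ]
[0.0648963  0.01055796 0.012     ]
[ 0.06565608 -0.09407193  0.012     ]
[0.07590585 0.02209534 0.01      ]
[ 0.07806858 -0.10497071  0.01      ]
```

```bash
python3 -m handwheel '[[0.0,[0.003,0.012,0],0],[0.0,[0,0.015,0],0],[0.0,[0,0.012,0],0],[0.0,[0,0,0],0],[0.0,[0,0,0],0]]'
python3 -m handwheel '[[0.0,[0,0,0.006],0],[0.0,[0,0,0],0],[0.0,[0,0,0],0]]'
python3 - <<'E'
from h import *
rep();shot("wrist","w7",(230,140,410,320),3.3);s=rep();shot("top","t7",(370,240,490,360),4.5);rep();shot("scene","s7",(270,120,430,300),3.3);rep()
E
```

```text
time_s: 6.5
eef_pos: [0.5488, -0.2131, 0.2047]
eef_rot: [-180.0, 0.0, -0.0]
ft_force: [-0.9, 0.6, -1.1]
finger_gap: 0.0387
time_s: 6.75
eef_pos: [0.5486, -0.2118, 0.1982]
eef_rot: [-180.0, 0.1, 0.1]
ft_force: [-0.6, 0.7, -2.0]
finger_gap: 0.0383
t 6.75 pos [ 0.5486 -0.2118  0.1982] rot [-1.7996e+02  6.0000e-02  8.0000e-02] F [-0.6  0.7 -2. ] M [ 0.01 -0.    0.01] gap 0.0383
t 6.8 pos [ 0.5488 -0.2121  0.1985] rot [-1.7998e+02  3.0000e-02  6.0000e-02] F [ 0.1 -0.8 -1.5] M [ 0.08  0.05 -0.02] gap 0.0384
t 6.85 pos [ 0.5488 -0.2123  0.1987] rot [-1.7999e+02  1.0000e-02  4.0000e-02] F [-0.3 -0.2 -2.1] M [ 0.08 -0.01  0.03] gap 0.0387
t 6.9 pos [ 0.5489 -0.2125  0.1988] rot [-1.8e+02 -0.0e+00  3.0e-02] F [-0.2 -0.3 -1.9] M [ 0.01  0.03 -0.02] gap 0.0384
```

View pics/w7.png

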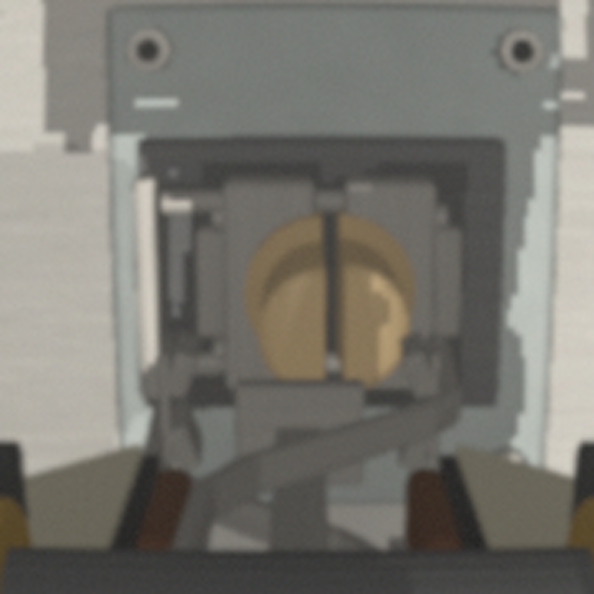

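View pics/s7.png

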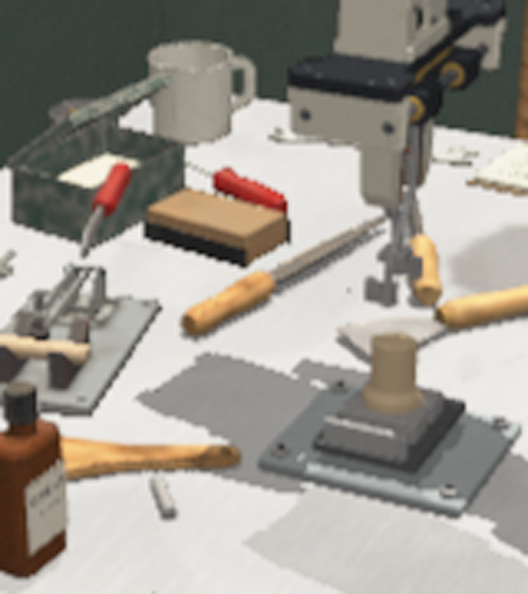

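```bash
python3 - <<'E'
from h import *
s={"eef_pos":np.array([0,0,.1987]),"eef_rot":[180,0,0]}
g=lambda u,v,z:atz("wrist",230+u/3.3-.35,140+v/3.3-.35,z,s)
for z in (.086,.09):
    L=g(253,310,z);R=g(412,310,z);print(z,"diam",L[1]-R[1],"C",(L+R)/2)
    print(" joint",g(332,310,z), "far rim",g(332,238,z))
for u,v,z in [(148,49,.012),(521,51,.012)]:print("screw",g(u,v,z))
for u,v in[(237,383),(362,383)]:print("foot corner",g(u,v,.152),g(u,v,.155))
for x in(.009,):
  for y in(-.011,.011):print((proj("wrist",[x,y,.152],s)-[230,140])*3.3)
E
```

```text
0.086 diam 0.03609139803065083 C [ 0.00386209 -0.00833663  0.086     ]
 joint [ 0.00385287 -0.00819037  0.086     ] far rim [ 0.02039802 -0.00809695  0.086     ]
0.09 diam 0.03555771378956261 C [ 0.00479731 -0.00822042  0.09      ]
 joint [ 0.00478822 -0.00807632  0.09      ] far rim [ 0.02108872 -0.00798428  0.09      ]
screw [0.06170344 0.0414393  0.012     ]
screw [ 0.06159596 -0.06326571  0.012     ]
foot corner [0.00624979 0.0101386  0.152     ] [0.00714254 0.00998287 0.155     ]
foot corner [ 0.00624017 -0.01162253  0.152     ] [ 0.00713306 -0.01145904  0.155     ]
[357.4802895  366.60359476]
[230.67042624 366.64857614]
```

View pics/t7.png

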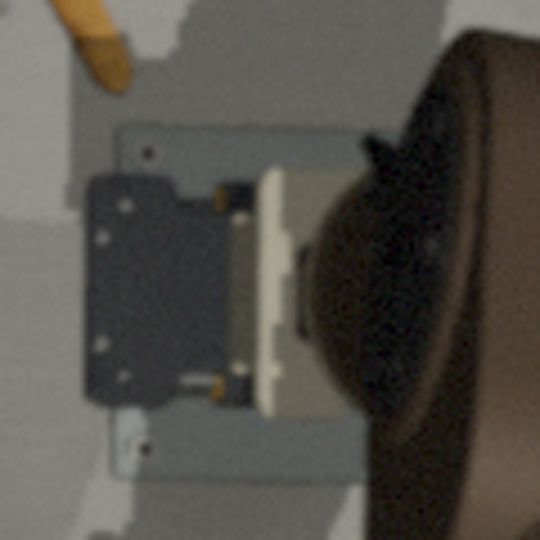

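```bash
python3 - <<'E'
from h import *
import cv2
im=cv2.imread("pics/w7_full.png")
cv2.imwrite("pics/w7b.png",cv2.resize(im[195:275,270:375],None,fx=7,fy=7,interpolation=cv2.INTER_CUBIC))
E
```

View pics/w7b.png

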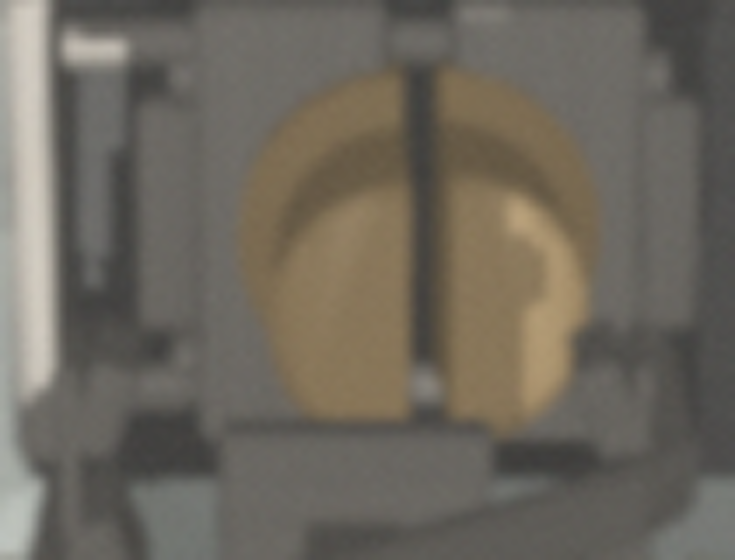

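```bash
python3 - <<'E'
from h import *
s={"eef_pos":np.array([0,0,.1987]),"eef_rot":[180,0,0]}
g=lambda u,v,z:atz("wrist",270+(u+.5)/7-.5,195+(v+.5)/7-.5,z,s)
for z in (.084,.088,.092,.1):
    L=g(270,310,z);R=g(591,310,z);print(z,"diam",L[1]-R[1],"Cy",(L+R)[1]/2,"slot",g(427,300,z)[1],"x from rim",g(427,172,z)[0]-.015)
for z in (.149,.152,.155):
  L,R=g(217,425,z),g(490,425,z);print(z,"foot w",L[1]-R[1],"y",(L+R)[1]/2,"x",L[0]-.009)
E
```

```text
0.084 diam 0.034724504243984995 Cy -0.008921868569233184 slot -0.00850426738712816 x from rim -0.0005348355160800441
0.088 diam 0.03421480078700932 Cy -0.008797915664576435 slot -0.008386444239275438 x from rim 0.00023788084825544092
0.092 diam 0.03370509733003365 Cy -0.008673962759919683 slot -0.008268621091422713 x from rim 0.001010597212590926
0.1 diam 0.03268569041608229 Cy -0.008426056950606178 slot -0.008032974795717265 x from rim 0.00255602994126191
0.149 foot w 0.022727682062803282 y -0.0005496466290647135 x -0.0033850362961373014
0.152 foot w 0.0223991009523044 y -0.0005486013333723212 x -0.0024960137089504435
0.155 foot w 0.022070519841805518 y -0.0005475560376799289 x -0.0016069911217635856
```

```bash
python3 -m handwheel '[[0.0,[0.002,0.0041,0],0],[0.0,[0,0.0041,0],0],[0.0,[0,0,0],0],[0.0,[0,0,0],0]]'
python3 -m handwheel '[[0.0,[0,0,0.012],0],[0.0,[0,0,0.012],0],[0.0,[0,0,0],0],[0.0,[0,0,0],0],[0.0,[0,0,0],0]]'
python3 - <<'E'
from h import *
rep();shot("wrist","w8",(260,180,380,270),6.6);s=rep();shot("scene","s8",(350,180,430,280),6)
E
```

```text
time_s: 7.23
eef_pos: [0.5507, -0.2218, 0.1987]
eef_rot: [180.0, 0.0, -0.1]
ft_force: [-0.1, 0.1, -2.5]
finger_gap: 0.0385
time_s: 7.65
eef_pos: [0.5511, -0.2212, 0.1753]
eef_rot: [180.0, -0.0, -0.0]
ft_force: [-0.7, 0.3, -2.7]
finger_gap: 0.0385
t 7.65 pos [ 0.5511 -0.2212  0.1753] rot [ 1.8e+02 -3.0e-02 -1.0e-02] F [-0.7  0.3 -2.7] M [-0.01  0.03  0.03] gap 0.0385
t 7.7 pos [ 0.5512 -0.2212  0.1755] rot [ 1.7998e+02 -6.0000e-02 -1.0000e-02] F [ 0.2 -0.7 -2. ] M [0.04 0.08 0.01] gap 0.0383
```

View pics/w8.png

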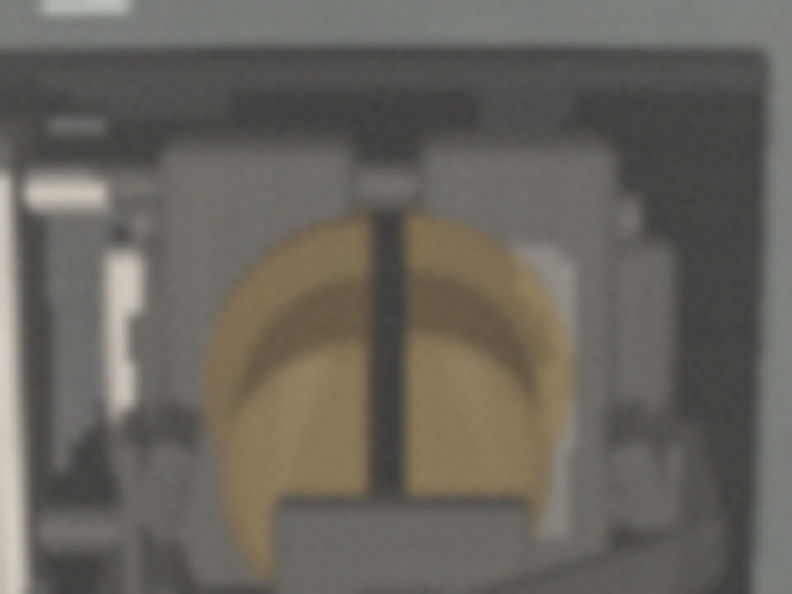

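View pics/s8.png

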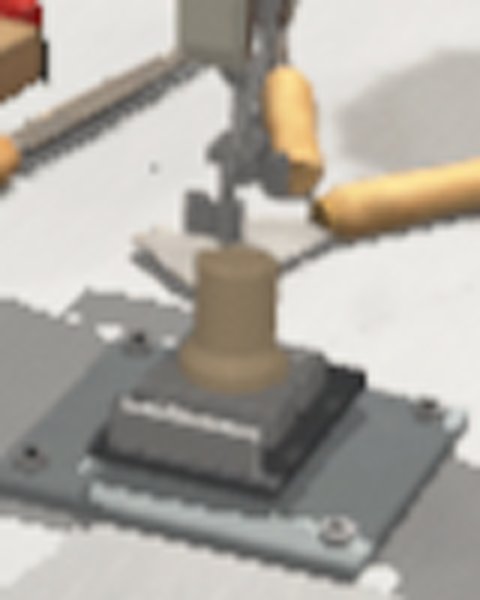

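```bash
python3 - <<'E'
from h import *
s={"eef_pos":np.array([0,0,.1754]),"eef_rot":[180,0,0]}
g=lambda u,v,z:atz("wrist",260+(u+.5)/6.6-.5,180+(v+.5)/6.6-.5,z,s)
for z in (.084,.088,.092,.1):
    L=g(222,440,z);R=g(550,440,z);print(z,"diam",L[1]-R[1],"Cy",(L+R)[1]/2,"slot",g(388,400,z)[1],"x from rim",g(388,330,z)[0]-.015)
for z in (.129,.132):
  L,R=g(272,497,z),g(531,497,z);print(z,"foot w",L[1]-R[1],"y",(L+R)[1]/2,"x",L[0]-.009)
E
```

```text
0.084 diam 0.03456957219766324 Cy 0.0008367354479679508 slot 0.0006142303691231536 x from rim -0.0033328097446898505
0.088 diam 0.03401469909255153 Cy 0.0008156477736474613 slot 0.0005967141038816025 x from rim -0.002442932451185431
0.092 diam 0.033459825987439816 Cy 0.0007945600993269734 slot 0.0005791978386400509 x from rim -0.0015530551576810048
0.1 diam 0.032350079777216385 Cy 0.0007523847506859934 slot 0.000544165308156948 x from rim 0.00022669942932784792
0.129 foot w 0.022498508666473845 y -0.0007423907955471931 x -0.0021632157574025656
0.132 foot w 0.02216798370903062 y -0.0007384928844345667 x -0.0012777713530214199
```

```bash
python3 -m handwheel '[[0.0,[0,-0.0014,0.004],0],[0.0,[0,0,0.006],0],[0.0,[0,0,0.005],0],[0.0,[0,0,0],0],[0.0,[0,0,0],0]]'
python3 -m handwheel '[[0.0,[0,0,0.002],0],[0.0,[0,0,0],0]]'
python3 -m handwheel '[[0.0,[0,0,0.002],0],[0.0,[0,0,0],0]]'
python3 -m handwheel '[[0.0,[0,0,0.002],0],[0.0,[0,0,0],0]]'
python3 -m handwheel '[[0.0,[0,0,0.002],0],[0.0,[0,0,0],0]]'
python3 - <<'E'
from h import *
rep();shot("wrist","w9",(260,180,380,270),6.6);s=rep();shot("scene","s9",(350,180,430,280),6)
E
```

```text
time_s: 8.17
eef_pos: [0.5504, -0.2197, 0.1591]
eef_rot: [-180.0, 0.1, -0.0]
ft_force: [0.8, 0.4, -1.8]
finger_gap: 0.0383
time_s: 8.33
eef_pos: [0.5508, -0.2198, 0.1575]
eef_rot: [-180.0, 0.0, -0.0]
ft_force: [-1.0, -0.3, -1.8]
finger_gap: 0.0381
time_s: 8.5
eef_pos: [0.5507, -0.2198, 0.1555]
eef_rot: [180.0, 0.0, -0.0]
ft_force: [0.7, 0.0, -2.2]
finger_gap: 0.0385
time_s: 8.67
eef_pos: [0.5507, -0.2198, 0.1534]
eef_rot: [-180.0, 0.0, -0.0]
ft_force: [-0.0, 0.3, -2.3]
finger_gap: 0.0389
time_s: 8.83
eef_pos: [0.5506, -0.2197, 0.1514]
eef_rot: [-180.0, 0.0, -0.0]
ft_force: [-0.3, 0.1, -2.6]
finger_gap: 0.039
t 8.83 pos [ 0.5506 -0.2197  0.1514] rot [-1.7999e+02  2.0000e-02 -2.0000e-02] F [-0.3  0.1 -2.6] M [ 0.04  0.02 -0.03] gap 0.039
t 8.88 pos [ 0.5506 -0.2197  0.1515] rot [-1.8e+02  2.0e-02 -2.0e-02] F [-0.6 -0.4 -2.4] M [ 0.02 -0.03 -0.02] gap 0.0386
```

View pics/w9.png

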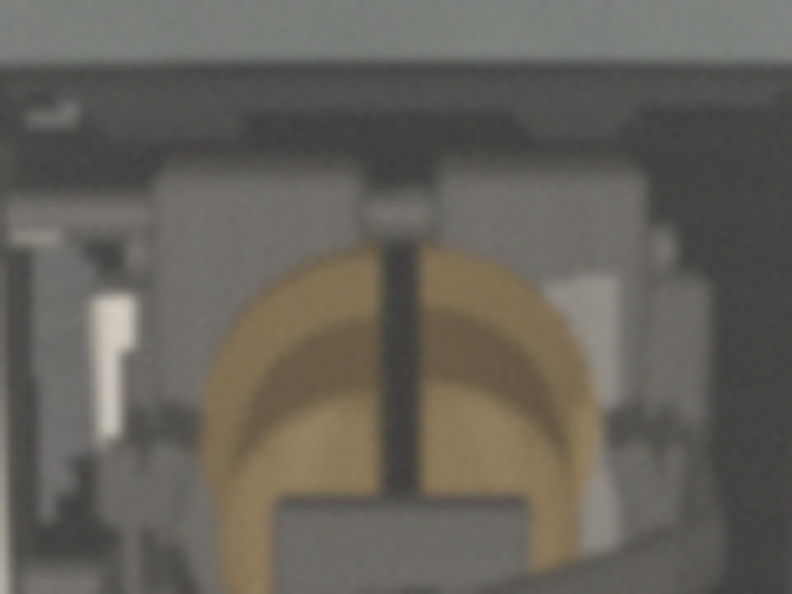

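View pics/s9.png

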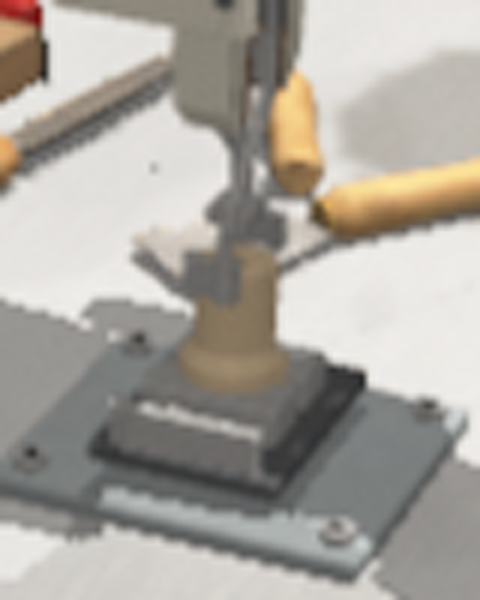

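Slot (400) and foot (272–530) are now aligned in the wrist view, with the jaws astride. I'll feel downwards from here.

```bash
python3 -m handwheel '[[0.0,[0,0,0.002],0],[0.0,[0,0,0],0]]'
python3 -m handwheel '[[0.0,[0,0,0.002],0],[0.0,[0,0,0],0]]'
python3 -m handwheel '[[0.0,[0,0,0.002],0],[0.0,[0,0,0],0]]'
python3 -m handwheel '[[0.0,[0,0,0.002],0],[0.0,[0,0,0],0]]'
```

```text
time_s: 9.1
eef_pos: [0.5506, -0.2197, 0.1494]
eef_rot: [-180.0, 0.0, -0.0]
ft_force: [-0.4, 0.0, -1.9]
finger_gap: 0.0386
time_s: 9.27
eef_pos: [0.5506, -0.2197, 0.1473]
eef_rot: [-180.0, 0.0, -0.0]
ft_force: [-0.3, 0.2, -2.2]
finger_gap: 0.0385
time_s: 9.43
eef_pos: [0.5506, -0.2198, 0.1454]
eef_rot: [-180.0, 0.0, -0.0]
ft_force: [0.5, 1.2, -1.4]
finger_gap: 0.0386
time_s: 9.6
eef_pos: [0.5506, -0.2198, 0.1434]
eef_rot: [-180.0, 0.0, -0.0]
ft_force: [0.0, 0.1, -2.4]
finger_gap: 0.0387
```

```bash
python3 -m handwheel '[[0.0,[0,0,0.0015],0],[0.0,[0,0,0],0]]'
python3 -m handwheel '[[0.0,[0,0,0.0015],0],[0.0,[0,0,0],0]]'
python3 -m handwheel '[[0.0,[0,0,0.0015],0],[0.0,[0,0,0],0]]'
```

```text
time_s: 9.77
eef_pos: [0.5507, -0.2198, 0.142]
eef_rot: [-180.0, 0.0, -0.0]
ft_force: [0.3, 0.1, -1.7]
finger_gap: 0.0386
time_s: 9.93
eef_pos: [0.5507, -0.2198, 0.1405]
eef_rot: [-180.0, 0.0, -0.0]
ft_force: [-0.6, 0.2, -1.7]
finger_gap: 0.0385
time_s: 10.1
eef_pos: [0.5507, -0.2198, 0.139]
eef_rot: [-180.0, 0.0, -0.0]
ft_force: [0.2, 0.7, -1.4]
finger_gap: 0.0382
```

```bash
python3 -m handwheel '[[0.0,[0,0,0.001],0],[0.0,[0,0,0],0]]'
python3 -m handwheel '[[0.0,[0,0,0.001],0],[0.0,[0,0,0],0]]'
python3 -m handwheel '[[0.0,[0,0,0.001],0],[0.0,[0,0,0],0]]'
```

```text
time_s: 10.27
eef_pos: [0.5507, -0.2198, 0.1381]
eef_rot: [-180.0, 0.0, -0.0]
ft_force: [-0.5, -0.3, -2.1]
finger_gap: 0.0383
time_s: 10.43
eef_pos: [0.5507, -0.2197, 0.137]
eef_rot: [-180.0, 0.0, -0.0]
ft_force: [0.5, -0.0, -0.1]
finger_gap: 0.0387
time_s: 10.6
eef_pos: [0.5509, -0.2198, 0.1363]
eef_rot: [180.0, -0.0, -0.0]
ft_force: [0.2, -0.4, -1.5]
finger_gap: 0.0386
```

```bash
python3 -m handwheel '[[0.0,[0,0,0.001],0],[0.0,[0,0,0],0]]'
python3 -m handwheel '[[0.0,[0,0,0.001],0],[0.0,[0,0,0],0]]'
python3 -m handwheel '[[0.0,[0,0,0.001],0],[0.0,[0,0,0],0]]'
```

```text
time_s: 10.77
eef_pos: [0.5509, -0.2198, 0.1354]
eef_rot: [180.0, -0.0, -0.0]
ft_force: [-0.7, 0.1, 0.5]
finger_gap: 0.0383
time_s: 10.93
eef_pos: [0.5509, -0.2198, 0.1343]
eef_rot: [180.0, -0.0, -0.0]
ft_force: [-0.4, -0.9, 1.6]
finger_gap: 0.0387
time_s: 11.1
eef_pos: [0.5509, -0.2198, 0.1332]
eef_rot: [180.0, -0.0, -0.0]
ft_force: [-0.5, 0.1, 1.8]
finger_gap: 0.0385
```

```bash
python3 -m handwheel '[[0.0,[0,0,0.0006],0],[0.0,[0,0,0],0]]'
python3 -m handwheel '[[0.0,[0,0,0.0006],0],[0.0,[0,0,0],0]]'
```

```text
time_s: 11.27
eef_pos: [0.5509, -0.2198, 0.1326]
eef_rot: [180.0, -0.0, -0.0]
ft_force: [0.4, -0.2, 1.7]
finger_gap: 0.0385
time_s: 11.43
eef_pos: [0.5509, -0.2198, 0.132]
eef_rot: [180.0, -0.0, -0.0]
ft_force: [-1.3, 0.5, 2.0]
finger_gap: 0.0391
```

```bash
python3 -m handwheel '[[0.0,[0,0,0.0006],0],[0.0,[0,0,0],0]]'
python3 -m handwheel '[[0.0,[0,0,0.0005],0],[0.0,[0,0,0],0]]'
```

```text
time_s: 11.6
eef_pos: [0.551, -0.2198, 0.132]
eef_rot: [180.0, -0.0, -0.0]
ft_force: [-1.4, 1.3, 7.5]
finger_gap: 0.0384
time_s: 11.77
eef_pos: [0.5511, -0.2198, 0.1319]
eef_rot: [180.0, -0.0, -0.0]
ft_force: [-1.3, 1.0, 11.5]
finger_gap: 0.0384
```

```bash
python3 -m handwheel '[[0.0,[0,0,0.0003],0],[0.0,[0,0,0],0]]'
python3 -m handwheel '[[0.0,[0,0,0],0],[0.0,[0,0,0],0],[0.0,[0,0,0],0]]'
python3 - <<'E'
from h import *
rep();shot("wrist","w10",(260,180,380,270),6.6);s=rep();shot("scene","s10",(350,180,430,280),6);rep()
E
```

```text
time_s: 11.93
eef_pos: [0.5511, -0.2199, 0.1319]
eef_rot: [180.0, -0.1, -0.0]
ft_force: [-3.5, 0.4, 14.5]
finger_gap: 0.0387
time_s: 12.18
eef_pos: [0.5511, -0.2198, 0.1319]
eef_rot: [180.0, -0.1, -0.0]
ft_force: [-4.2, 1.0, 13.5]
finger_gap: 0.0385
t 12.18 pos [ 0.5511 -0.2198  0.1319] rot [ 1.7997e+02 -6.0000e-02 -2.0000e-02] F [-4.2  1.  13.5] M [ 0.33  0.99 -0.07] gap 0.0385
t 12.23 pos [ 0.5511 -0.2198  0.1319] rot [ 1.7997e+02 -6.0000e-02 -2.0000e-02] F [-4.5  0.9 13.8] M [ 0.34  0.96 -0.04] gap 0.0384
t 12.28 pos [ 0.5511 -0.2198  0.1319] rot [ 1.7997e+02 -6.0000e-02 -2.0000e-02] F [-2.8  1.2 13.9] M [ 0.34  1.01 -0.04] gap 0.0388
```

View pics/w10.png

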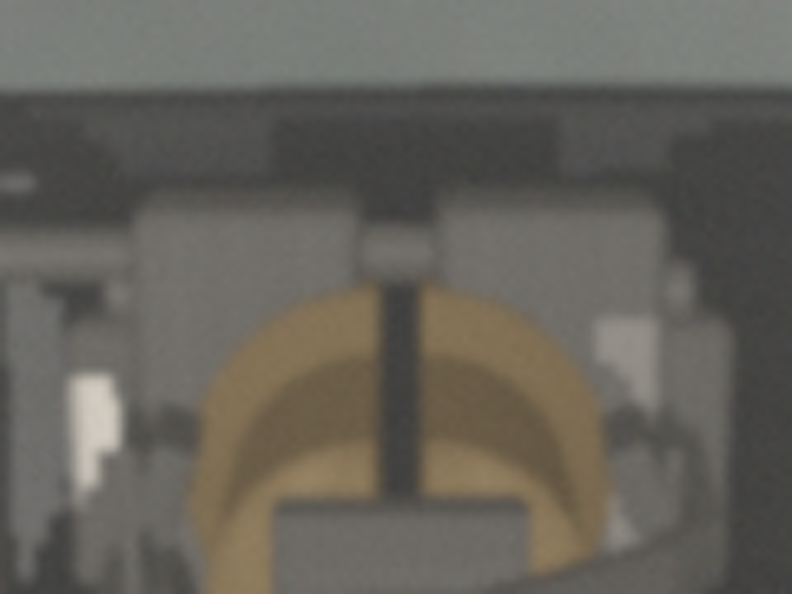

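View pics/s10.png

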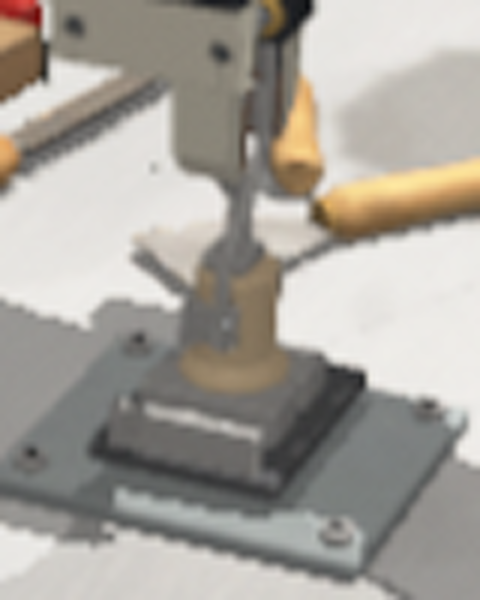

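The wrist view shows both rims at the same height (row about 440) with the slot still open, and about 15.5 N net has been held for over 0.4 s. Next I'll ease off and let the jaws close, following the roughly 2 mm shift toward the fixed half.

```bash
python3 -m handwheel '[[0.0,[0,0,-0.0004],0],[0.041,[0,0,0],0],[0.041,[0,0.0006,0],0],[0.0425,[0,0.0006,0],0],[0.0425,[0,0.0006,0],0]]'
python3 - <<'E'
from h import *
rep();shot("wrist","w11",(230,180,410,310),4);rep()
E
```

```text
time_s: 12.7
eef_pos: [0.5517, -0.2208, 0.132]
eef_rot: [-180.0, -0.1, 0.0]
ft_force: [0.3, 3.7, 9.5]
finger_gap: 0.0429
t 12.7 pos [ 0.5517 -0.2208  0.132 ] rot [-1.7998e+02 -1.1000e-01  2.0000e-02] F [0.3 3.7 9.5] M [0.72 0.12 0.03] gap 0.0429
t 12.75 pos [ 0.5518 -0.2209  0.132 ] rot [-1.7998e+02 -1.2000e-01  2.0000e-02] F [-0.5  2.5  9.8] M [0.69 0.19 0.03] gap 0.0423
```

View pics/w11.png

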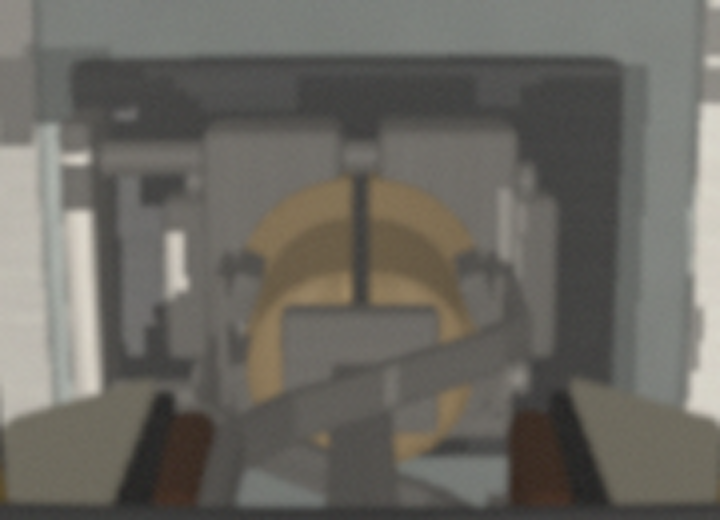

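```bash
python3 -m handwheel '[[0.0425,[0,0,-0.0004],0],[0.0425,[0,0,-0.0003],0],[0.0425,[0,0.0004,0],0]]'
python3 -m handwheel '[[0.044,[0,0.0006,0],0],[0.044,[0,0,0],0],[0.044,[0,0,0],0]]'
python3 - <<'E'
from h import *
rep();shot("wrist","w12",(230,180,410,310),4);rep()
E
```

```text
time_s: 13.0
eef_pos: [0.5514, -0.2213, 0.1321]
eef_rot: [-180.0, -0.1, 0.0]
ft_force: [0.9, 4.0, 7.4]
finger_gap: 0.0424
time_s: 13.25
eef_pos: [0.5514, -0.2223, 0.1322]
eef_rot: [-180.0, -0.1, 0.0]
ft_force: [-0.4, 1.9, 7.1]
finger_gap: 0.044
t 13.25 pos [ 0.5514 -0.2223  0.1322] rot [-1.7999e+02 -7.0000e-02  0.0000e+00] F [-0.4  1.9  7.1] M [ 0.42  0.09 -0.01] gap 0.044
t 13.3 pos [ 0.5514 -0.2223  0.1322] rot [-1.7999e+02 -6.0000e-02  0.0000e+00] F [-0.7  2.2  8. ] M [0.49 0.03 0.04] gap 0.0441
```

View pics/w12.png

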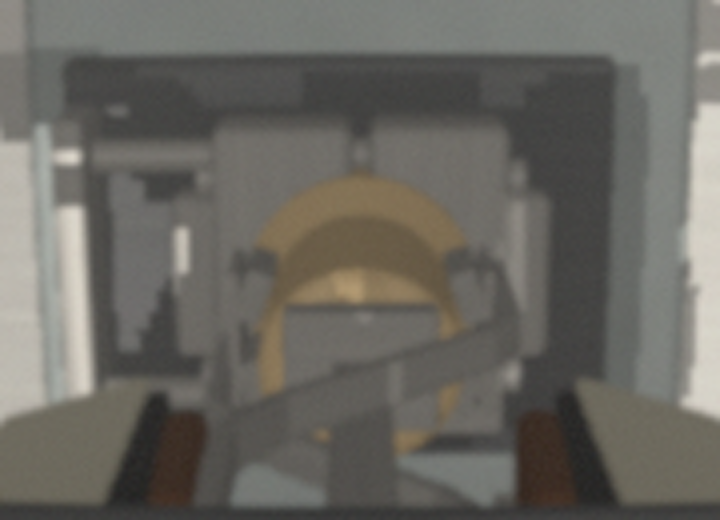

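The joint is shut: there's no slot at column 360 and both rims are level. Now I'll open the fingers.

```bash
python3 -m handwheel '[[0.046,[0,0,-0.0003],0],[0.048,[0,0,0],0],[0.052,[0,0,0],0],[0.06,[0,0,0],0],[0.0918,[0,0,0],0]]'
python3 -m handwheel '[[0.0918,[0,0,0],0],[0.0918,[0,0,0],0],[0.0918,[0,0,0],0],[0.0918,[0,0,0],0],[0.0918,[0,0,0],0]]'
python3 - <<'E'
from h import *
rep();shot("wrist","w13",(190,180,450,370),3);rep();shot("scene","s13",(350,180,430,280),6)
E
```

```text
time_s: 13.72
eef_pos: [0.5505, -0.2227, 0.1317]
eef_rot: [-180.0, 0.0, -0.0]
ft_force: [0.0, 0.9, 0.7]
finger_gap: 0.0613
time_s: 14.13
eef_pos: [0.5508, -0.2226, 0.1321]
eef_rot: [180.0, -0.0, -0.0]
ft_force: [-0.4, -0.0, -0.6]
finger_gap: 0.0908
t 14.13 pos [ 0.5508 -0.2226  0.1321] rot [ 1.8e+02 -0.0e+00 -2.0e-02] F [-0.4 -0.  -0.6] M [-0.    0.03  0.01] gap 0.0908
t 14.18 pos [ 0.5508 -0.2226  0.1321] rot [ 1.8e+02 -0.0e+00 -2.0e-02] F [ 0.2 -0.6 -0.2] M [-0.01 -0.01  0.02] gap 0.0911
```

View pics/w13.png

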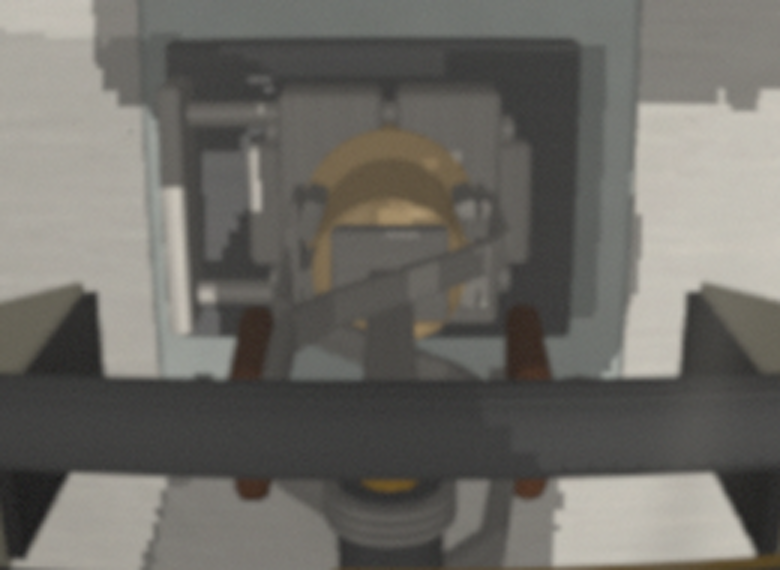

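View pics/s13.png

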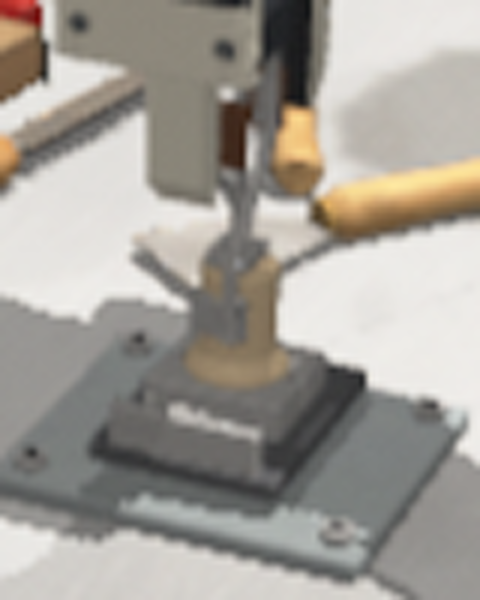

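The tongs stand upright and centred between the open fingers (stem at x≈390, plates at 250 and 530 in the crop), with the joint shut. I'll retreat straight up.

```bash
python3 -m handwheel '[[0.0918,[0,0,-0.01],0],[0.0918,[0,0,-0.02],0],[0.0918,[0,0,-0.025],0],[0.0918,[0,0,-0.03],0],[0.0918,[0,0,-0.03],0]]'
python3 -m handwheel '[[0.0918,[0,0,-0.03],0],[0.0918,[0,0,-0.02],0],[0.0918,[0,0,0],0],[0.0918,[0,0,0],0],[0.0918,[0,0,0],0]]'
python3 - <<'E'
from h import *
rep();shot("wrist","w14",(220,130,420,290),4);rep();shot("scene","s14",(340,170,430,280),5.4)
E
```

```text
time_s: 14.65
eef_pos: [0.5504, -0.2224, 0.2488]
eef_rot: [-180.0, 0.0, -0.0]
ft_force: [1.3, -0.6, 0.7]
finger_gap: 0.0917
time_s: 15.07
eef_pos: [0.5504, -0.2225, 0.2968]
eef_rot: [-180.0, 0.0, -0.0]
ft_force: [-0.2, 0.6, -0.9]
finger_gap: 0.0919
t 15.07 pos [ 0.5504 -0.2225  0.2968] rot [-1.8e+02  3.0e-02 -1.0e-02] F [-0.2  0.6 -0.9] M [-0.03  0.04  0.  ] gap 0.0919
t 15.12 pos [ 0.5502 -0.2224  0.2962] rot [-1.7998e+02  9.0000e-02 -1.0000e-02] F [-0.4 -0.4 -0. ] M [ 0.06  0.07 -0.02] gap 0.0918
```

View pics/w14.png

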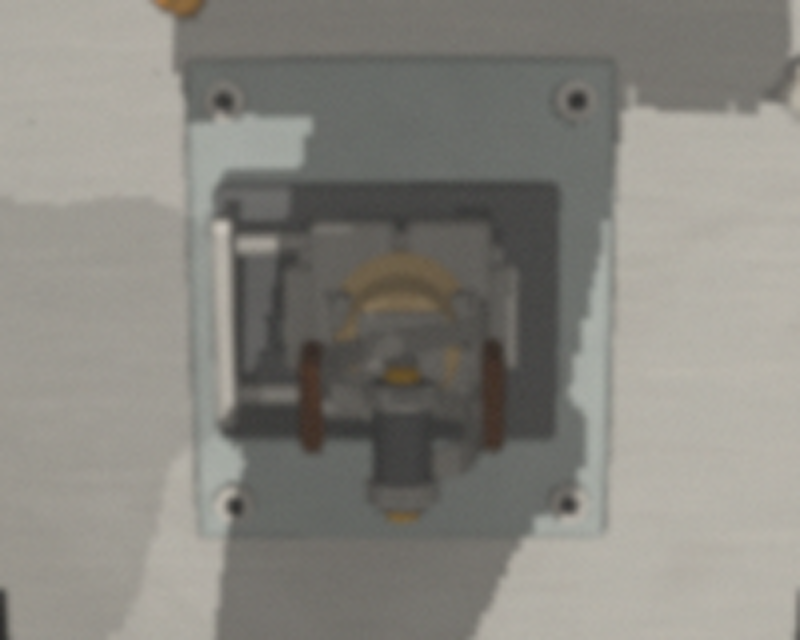

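View pics/s14.png

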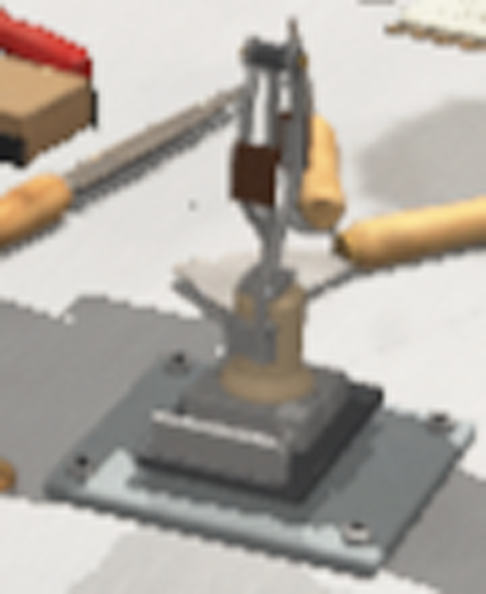

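```bash
python3 - <<'E'
from h import *
s={"eef_pos":np.array([.5503,-.2225,.2965]),"eef_rot":[180,0,0]}
g=lambda u,v,z:atz("wrist",220+(u+.5)/4-.5,130+(v+.5)/4-.5,z,s)
o=np.mean([g(u,v,.012) for u,v in[(224,100),(576,100),(567,504),(234,505)]],0);print("jig",o)
print("hinge",g(402,440,.189)-o)
L,R=g(303,395,.146),g(503,395,.146);print("plates width",L[1]-R[1],"mid",(L+R)/2-o)
L,R=g(360,318,.09),g(446,318,.09);print("foot",(L+R)/2-o)
E
```

```text
jig [ 0.54796707 -0.22267824  0.012     ]
hinge [ 0.00284177 -0.00043381  0.177     ]
plates width 0.04251615953956661 mid [ 0.0019145  -0.00067218  0.134     ]
foot [ 0.00920796 -0.00074029  0.078     ]
```

```bash
python3 - <<'E'
from h import *
from cell import close_job
print(close_job());rep()
E
```

```text
the job is handed in; nothing more can be done
None
the job is handed in; nothing more can be done
```

The job is handed in at about 15 s of the 45 s allowed. The tongs are gripping the core upright, the joint is shut and the arm is clear. `close_job()` gives no verdict, so the figures below come from my own camera and wrist-force readings.

- **Pressing:** I took the tongs off the post, set them astride the core with the jaws wide open and felt down to the top. The loose half slid at about 4 N. Once it was level the force rose steeply, and I held about 15 to 16 N net for over 0.4 s. The wrist picture then showed both rims at the same height and the slot still open.
- **Closing:** I eased the press in steps, though the force fell more slowly than I commanded. The jaws closed while I followed about 2 mm toward the fixed half, then I opened the fingers and lifted straight up.
- **Last checks:**
  - No slot is visible, and the tops look level.
  - The width over the plates is 42.5 mm, against 43 mm expected when gripping.
  - The plates are about 2 mm from the core's axis.
  - The tilt is roughly 0.03 rad.
  - Wrist force is near zero with the fingers clear.
- **Not checked:** I had no direct reading of the final gap, the step or the 6 N grip. I did not measure the bottle, brush and broken core again, but the arm stayed clear of them.
- **Disagreement:** Wrist and top cameras differed by 1 to 3 mm on positions, so I did the final alignment by the wrist picture of foot against slot.

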